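# Start and tighten the lid screw of a sauce warmer at the bottom of its deep well

## Robot

A 6-joint arm with a two-finger parallel gripper is mounted at the origin on the work surface. World frame = base frame: x ahead of the robot, y to its left, z up, the work surface at z = 0. Lengths are in m, angles in rad, forces in N, time in s.
With the tool pointing down it reaches from about 0.35 to 0.775 m from the base axis. Payload 5.5 kg.
Tool frame: the origin (TCP) lies at the very end of the fingers, on their centre line; the grasp point (between the pads) lies 19 mm behind it; x points along the fingers, y is the direction in which the jaws open and shut, and the axes are right-handed (so a half turn about x gives the same grasp; the last joint's range is limited). The gripper opens to 85 mm and grips with 20 to 120 N. Pads are 22 mm wide; open, the fingers measure 114 mm over their backs; the gripper's body (76 mm by 85 mm) begins 54 mm behind the grasp point. The pads swing forward as they close: fully open they stand 13 mm farther back than shut.
Start: joints at [-1.329, 0.313, 0.046, 1.304, 0, 1.431], TCP at [0.214, -0.534, 0.231] pointing down, gripper open.
Joint ranges: [-2.76, 2.76], [-0.86, 1.69], [-1.03, 1.26], [-2.2, 2.34], [-1.47, 1.5], [-3.14, 3.14]. Speed limits (rad/s): [2.57, 2.57, 3.14, 3.14, 3.14, 3.14].

## Interface

Orientations are given as a unit quaternion [w, x, y, z].
In Python, from workcell import env gives the robot as it stands.
- The arm moves only by the tool drive_tool, never from a script. Its argument "plan" is a list that holds one entry, the list of rows, each a list of 7 numbers: the shift along the tool's x, y, z in cm, then the turn, a rotation vector about the tool's x, y, z in degrees, then the opening, from 0 (shut) to 1 (fully open). In form: [[[tx, ty, tz, wx, wy, wz, fingers], ...]]. A call has exactly 5 rows; each row shifts and turns the commanded pose from where the row before left it, along the tool's axes as they then stand; what a row does not reach is not made up. A row lasts 1/12 s, in which the tool goes at most 41.7 mm and 7.16 degrees, less where a joint would pass 70% of its speed; a pose out of reach is approached as far as the arm can. A call with a gripper value outside its range is refused whole. The fingers move at their own pace and stop on an object; "squeeze" is the grip in N (left out, the last holds). Time passes only in rows, so rows that do not move let the fingers close, or fill a call up. It gives the time, the measured TCP pose, the force and the opening at its end, in the units of the state.
- env.get_state(): the state, without advancing time (a new reading comes with each control period).
- env.read_camera(name): name is "scene" or "side" or "wrist"; returns the picture (400x640x3 uint8, red, green, blue); there is no depth.
- env.camera_model(name): a dict with "camera_matrix" (3x3 intrinsics, pixels), "camera_from_world" (4x4, takes a point from world to camera coordinates); the wrist camera has in their place "T_tool_cam" (4x4, takes a point from camera to tool coordinates, whose origin is the TCP and whose axes are the tool frame's). Camera axes: x right, y down, z forward; pixel columns grow to the right and rows downward; lengths in m; the calibration is good to about 2 mm. A picture is of the moment at which its call begins: read the wrist's pose just before it. camera_model takes no time and is no camera call.
- env.hand_in(): hands the job in, once; it reports no verdict.
The state is a dict: "clock": time; "joint_pos": joint angles; "qvel": joint speeds; "tau": joint torques, N m; "tcp_pos": TCP position; "orientation": TCP orientation; "wrist_force": force on the tool from outside, world axes, zero at the start; "ft_torque": the same for the moment, N m; "finger_gap": finger opening in m.
Only numpy, scipy, OpenCV 4.12 (cv2) and the standard library are available. Lean on these libraries where they do the work, as an engineer would, in place of code of your own. Each camera call takes 0.05 s, during which the arm holds its last target.

## Task

The sauce warmer has been washed and its blue lid is back on: take the long red-knobbed lid screw out of its black rest, lower it gently into the deep well in the lid, feel for the start of the thread at the bottom without forcing it by turning it back anticlockwise until it drops in, then press lightly and screw it clockwise until the knob is fully home on the rim of the well, no more than hand-tight. Let go of it, and do not disturb the bottle, the jar or the bucket.

Things in the scene. Friction and masses are not known exactly. Their poses are not given: they have to be found in the camera images.
- screw_knob (a point): Grip point on the screw's red knob, on its axis, 28 mm above the knob's underside: a smooth upright cylinder 34 mm thick, 36 mm tall (a white bar on top lies along the screw's x), on a skirt 44 mm wide and 6 mm thick whose top is 22 mm below this point. Grip from above, any yaw. The screw stands upright in the rest at the start; about 120 g.
- screw_seat (a point): Centre of the flat underside of the knob's skirt, on the screw's axis. This face comes down on the rim of the well when the screw is home: it then stops going down and the turning gets stiff at once. A quarter radian more is too tight.
- screw_tip (a point): Lower end of the screw, 82 mm below the knob's underside. The steel shank is 18 mm thick; its last 20 mm are an 11 mm neck with two opposite thread lugs along the screw's own x (19 mm over both, 4.4 mm thick, centred 5 mm above the tip).
- well_mouth (a point): Centre of the well's raised grey rim (42 mm outside), 10 mm above the blue lid, z up. The well goes straight down, bore 22 mm with a conical lead-in, thread some 68 mm down. Knob underside: 7 to 12 mm above the rim when the lugs ride on top of the thread, 5.5 mm when they have dropped into a gap, 0 when home.
- warmer: Sauce warmer, white, blue lid, 206 x 156 mm, lid top at 140 mm, fixed; origin under its centre. In the well's bottom is a brass two-start right-hand thread (lead 16 mm): two turns of 120 deg, two opposite gaps of 60 deg. Where the gaps lie is not known: feel for them. Lugs riding on top of the thread and turned clockwise run against a stop (cross-threaded): turn back instead.
- screw: The whole screw, origin at its tip, z along it to the knob, x along the lugs. Turned anticlockwise on the thread the lugs climb, then drop 6 mm into the gaps. There a spring (2.5 N, rising 0.9 N/mm) lifts the tip: press about 5 N, some 2 to 3 mm, so the lugs pass under the thread's start, and turn clockwise about 90 to 130 deg. The thread then holds by friction.
- rest_top (a point): Centre of the top of the screw's black rest, a fixed block 70 x 70 mm, 88 mm tall, on a 100 mm foot; the screw hangs upright in a 24 mm square hole, its knob lying on the top, so lift it 90 mm to clear.
- sauce_bottle: Yellow sauce bottle with a red cap, 56 mm across, 170 mm tall, loose; origin under its centre. Bystander.
- bucket: Small open white bucket, 90 mm across, 90 mm tall, loose; origin under its centre. Bystander.
- jar: Amber glass jar with a steel cap, 52 mm across, 60 mm tall, loose, between warmer and rest; origin under its centre. Bystander.
There are look-alikes about, which are no part of the job. Leave any green or pink look-alike of the screw alone.

How it is judged:
On the way, in this order (a step that is already met when the one before it is completed fails the run):
1. the screw has been lifted clear of its rest (height (world z) of screw_tip above 0.1 m), for 0.1 s.
2. the screw stands in the well, its tip down at the thread (horizontal distance between screw_seat and well_mouth below 0.006 m and z of screw_seat in the frame of well_mouth below 0.016 m and angle between screw's own z axis and vertical below 0.09 rad), for 0.1 s.
At the end, for the whole second after the job is handed in: The screw stands upright in the well, released and still, its knob seat no more than 1.2 mm above the rim and within 4 mm of the well axis (z of screw_seat in the frame of well_mouth below 0.0012 m and horizontal distance between screw_seat and well_mouth below 0.004 m and angle between screw's own z axis and vertical below 0.05 rad and linear speed of screw below 0.01 m/s and contact force between the fingers and screw below 0.1 N); the robot touches nothing.
It fails at once if the screw was forced at the start: pressed on the warmer or its thread with more than 30 N before the thread had caught (z of screw_seat in the frame of well_mouth above 0.0045 m and contact force between screw and warmer above 30 N).
It fails at once if the screw was forced: all its contacts with the warmer, its well, spring and thread add up to more than 60 N (contact force between screw and warmer above 60 N).
It fails at once if the robot pushed the warmer with more than 25 N (contact force between any of the arm, the fingers and warmer above 25 N).
It fails at once if a bystander was moved by more than 25 mm or tipped (distance of any of sauce_bottle, jar, bucket from where it was at the start of the episode above 0.025 m or angle between any of sauce_bottle, jar, bucket's own z axis and vertical above 0.3 rad).
It also fails if it takes over 64 s, if anything falls off the work surface, if the arm or the gripper's body presses on something with over 40 N, if the wrist force passes 120 N, or if a joint passes its speed limit or range.

## Working session

There is one attempt and no reset: what is moved stays moved. The work goes in short steps, Python scripts to look and compute and a tool call to move; the robot and the scene stay as the last step left them, time stands still between calls to the robot, and variables do not carry over. Pictures are saved under pics/ and viewed, and the job is handed in when it is done.

Besides the shell and the picture viewer there is one more tool, called by a JSON object that holds its "method" and its "body". drive_tool: Moves the arm, as the interface text tells. Its arguments: {"type":"object","properties":{"plan":{"type":"array","items":{"type":"array","items":{"type":"array","items":{"type":"number"}}}},"squeeze":{"type":"number"}},"required":["plan"]}

```bash
mkdir -p pics; ls; python3 - <<'E'
from workcell import env
import cv2,numpy as np
print(env.get_state())
for n in["scene","side","wrist"]:
    im=env.read_camera(n); cv2.imwrite(f"pics/{n}0.png",im[:,:,::-1]); print(n,env.camera_model(n))
E
```

```text
pics
{'clock': 0.0, 'joint_pos': array([-1.32861822e+00,  3.14040157e-01,  4.49834894e-02,  1.30359332e+00,
        2.53178056e-05,  1.43121641e+00]), 'qvel': array([-4.76416013e-04, -1.64206683e-03, -5.55356771e-04,  2.66369637e-04,
       -1.97203166e-03, -5.43321309e-06]), 'tau': array([-9.36357792e-04, -4.80626893e+01,  2.98533869e+01,  1.92409067e-02,
       -3.13079145e-04, -5.84569193e-06]), 'tcp_pos': array([ 0.21410431, -0.53310779,  0.23038809]), 'orientation': array([-0.13349869, -0.69423924, -0.13480862,  0.69428857]), 'wrist_force': array([-0.60553717,  0.62086874,  0.04430938]), 'ft_torque': array([-0.02876421,  0.00127442, -0.03775414]), 'finger_gap': 0.08569352665365575}
scene {'camera_matrix': array([[396.6664126 ,   0.        , 320.45312013],
       [  0.        , 396.6664126 , 199.02895298],
       [  0.        ,   0.        ,   1.        ]]), 'camera_from_world': array([[ 0.04208618,  0.99899985,  0.01510124, -0.02073991],
       [ 0.69230984, -0.01826137, -0.72136926, -0.34916838],
       [-0.72037202,  0.04081441, -0.69238598,  1.5237041 ],
       [ 0.        , 
[... 321 characters left out ...]
, -0.54354517, -0.80194138,  0.24905081],
       [ 0.33017048,  0.73082167, -0.59740031,  0.76888912],
       [ 0.        ,  0.        ,  0.        ,  1.        ]])}
wrist {'camera_matrix': array([[358.73428394,   0.        , 320.04283274],
       [  0.        , 358.73428394, 199.54606993],
       [  0.        ,   0.        ,   1.        ]]), 'T_tool_cam': array([[-1.18512039e-03, -2.80155278e-01,  9.59953965e-01,
        -1.41954737e-01],
       [ 9.99999051e-01,  3.42292365e-04,  1.33445386e-03,
         2.82539299e-04],
       [-7.02439205e-04,  9.59954636e-01,  2.80154606e-01,
        -7.02469802e-02],
       [ 0.00000000e+00,  0.00000000e+00,  0.00000000e+00,
         1.00000000e+00]])}
```

View pics/scene0.png

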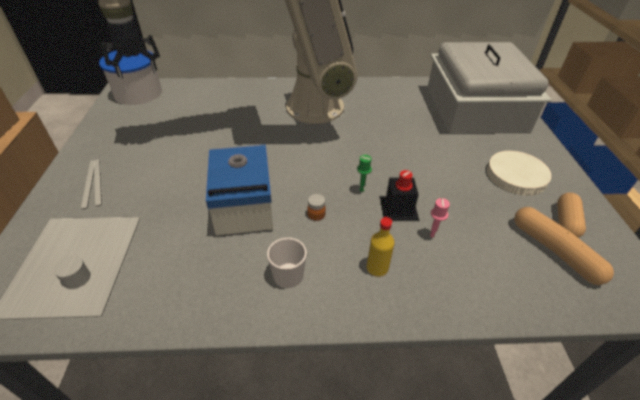

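View pics/side0.png

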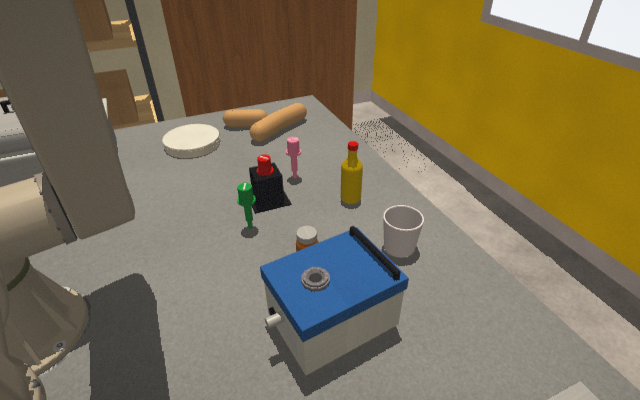

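View pics/wrist0.png

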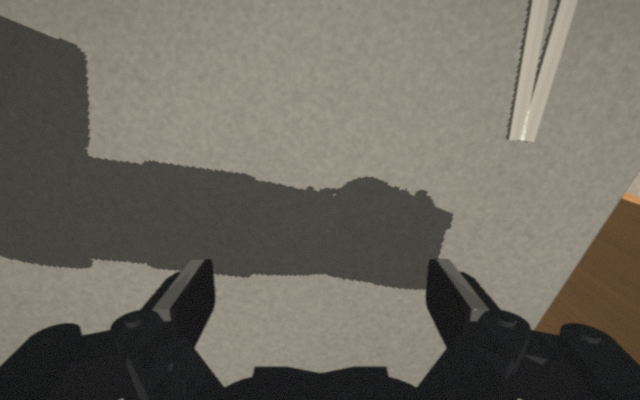

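Candidates: red knob in black rest, scene (404,180) / side (264,164). Green look-alike at (364,165), pink look-alike at (440,208), and the bottle's red cap at (386,224). Only the first is red and in the black rest. I'll confirm in enlarged crops.

```bash
python3 - <<'E'
import cv2,numpy as np
a=cv2.imread("pics/scene0.png");b=cv2.imread("pics/side0.png")
r=lambda im,x,y,w,h,s:cv2.resize(im[y:y+h,x:x+w],None,fx=s,fy=s,interpolation=cv2.INTER_CUBIC)
o=np.vstack([np.hstack([r(a,370,160,65,65,6),r(b,235,140,65,65,6)]) ,np.hstack([r(a,205,140,65,33,6),r(b,285,255,65,33,6)])])
print(o.shape)
cv2.imwrite("pics/crop0.png",o)
E
```

```text
(588, 780, 3)
```

View pics/crop0.png

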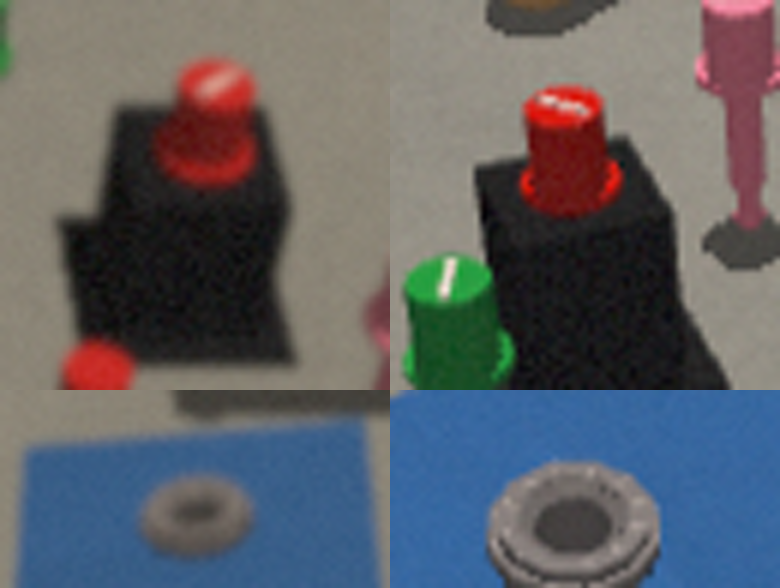

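```bash
cat >h.py <<'E'
from workcell import env
import cv2,numpy as np
from scipy.spatial.transform import Rotation as R
def ray(cam,uv):
    m=env.camera_model(cam);K=m["camera_matrix"]
    if cam=="wrist":
        s=env.get_state();T=np.eye(4);q=s["orientation"]
        T[:3,:3]=R.from_quat([q[1],q[2],q[3],q[0]]).as_matrix();T[:3,3]=s["tcp_pos"];W=T@m["T_tool_cam"]
    else: W=np.linalg.inv(m["camera_from_world"])
    d=W[:3,:3]@np.linalg.inv(K)@[uv[0],uv[1],1];return W[:3,3],d/np.linalg.norm(d)
def atz(cam,uv,z):
    o,d=ray(cam,uv);return o+d*(z-o[2])/d[2]
def tri(rs):
    A=0;b=0
    for o,d in rs:
        P=np.eye(3)-np.outer(d,d);A=A+P;b=b+P@o
    return np.linalg.solve(A,b)
def rot():
    q=env.get_state()["orientation"];return R.from_quat([q[1],q[2],q[3],q[0]]).as_matrix()
E
python3 - <<'E'
from h import *
np.set_printoptions(precision=4,suppress=True)
print("knob",atz("scene",(406.2,173.7),.13),atz("side",(264,157.8),.13),tri([ray("scene",(406.2,173.7)),ray("side",(264,157.8))]))
print("well",atz("scene",(237.8,159.8),.15),atz("side",(315.7,276.7),.15),tri([ray("scene",(237.8,159.5)),ray("side",(315.7,276.7))]))
print("bottle cap",atz("scene",(386,222),.17),atz("side",(353,145),.17))
print("bucket",atz("scene",(287,249),.09),atz("side",(403,218),.09))
print("jar",atz("scene",(317,201),.06),atz("side",(307,233),.06))
print("green",atz("scene",(365,158),.12),"pink",atz("scene",(441,203),.12),atz("side",(293,142),.12))
print(rot())
# bar dir
a=[atz("scene",(370+x/6,160+y/6),.13) for x,y in((200,97),(237,72))];d=a[1]-a[0];print(np.degrees(np.arctan2(d[1],d[0])))
a=[atz("side",(235+x/6,140+y/6),.13) for x,y in((540-390,100),(588-390,110))];d=a[1]-a[0];print(np.degrees(np.arctan2(d[1],d[0])))
E
```

```text
knob [0.5491 0.2223 0.13  ] [0.554  0.2185 0.13  ] [0.5532 0.22   0.1312]
well [ 0.5053 -0.2211  0.15  ] [ 0.5062 -0.2245  0.15  ] [ 0.5056 -0.2224  0.1498]
bottle cap [0.7573 0.1295 0.17  ] [0.7547 0.12   0.17  ]
bucket [ 0.7612 -0.0894  0.09  ] [ 0.7719 -0.0927  0.09  ]
jar [ 0.5742 -0.0136  0.06  ] [ 0.5719 -0.0191  0.06  ]
green [0.4669 0.124  0.12  ] pink [0.6513 0.2906 0.12  ] [0.6565 0.2837 0.12  ]
[[-0.0003  0.3725 -0.928 ]
 [ 0.0014 -0.928  -0.3725]
 [-1.     -0.0014 -0.0002]]
129.91608449407622
-45.77227338059789
```

{"method": "drive_tool", "body": {"plan": [[[-0.5,-1.6,-3.4,0,0,0,1],[-0.5,-1.6,-3.4,0,0,0,1],[-0.5,-1.6,-3.4,0,0,0,1],[-0.5,-1.6,-3.4,0,0,0,1],[-0.5,-1.6,-3.4,0,0,0,1]]]}}

```text
clock: 0.57
tcp_pos: [0.3429, -0.3946, 0.2562]
orientation: [-0.134, -0.694, -0.134, 0.694]
wrist_force: [0.8, -1.1, -0.3]
finger_gap: 0.085
```

{"method": "drive_tool", "body": {"plan": [[[-0.5,-1.6,-3.4,0,0,0,1],[-0.5,-1.6,-3.4,0,0,0,1],[-0.5,-1.6,-3.4,0,0,0,1],[-0.5,-1.6,-3.4,0,0,0,1],[0,-1.6,-3.4,0,0,0,1]]]}}

```text
clock: 0.98
tcp_pos: [0.4714, -0.2571, 0.2772]
orientation: [0.135, 0.695, 0.134, -0.694]
wrist_force: [1.4, -0.9, -0.3]
finger_gap: 0.085
```

{"method": "drive_tool", "body": {"plan": [[[0,0,0,-7,0,0,1],[0,0,0,-7,0,0,1],[0,0,0,-7,0,0,1],[0,0,0,-7,0,0,1],[0,0,0,-7,0,0,1]]]}}

```text
clock: 1.4
tcp_pos: [0.4701, -0.2581, 0.2759]
orientation: [-0.339, -0.621, -0.339, 0.621]
wrist_force: [-0.1, 0.1, -0.8]
finger_gap: 0.0857
```

```bash
python3 - <<'E'
from h import *
np.set_printoptions(precision=4,suppress=True)
s=env.get_state();print(s["clock"],s["tcp_pos"],s["joint_pos"],s["wrist_force"],s["ft_torque"]);print(rot())
im=env.read_camera("wrist");cv2.imwrite("pics/w1.png",im[:,:,::-1])
E
```

```text
1.4 [ 0.4701 -0.2581  0.2759] [-0.6517  0.2295  0.0425  1.3846 -0.0001  1.4906] [-0.1124  0.0731 -0.7626] [ 0.0008 -0.0749 -0.0188]
[[-0.0007  0.8411 -0.5409]
 [ 0.0004 -0.5409 -0.8411]
 [-1.     -0.0008  0.    ]]
```

View pics/w1.png

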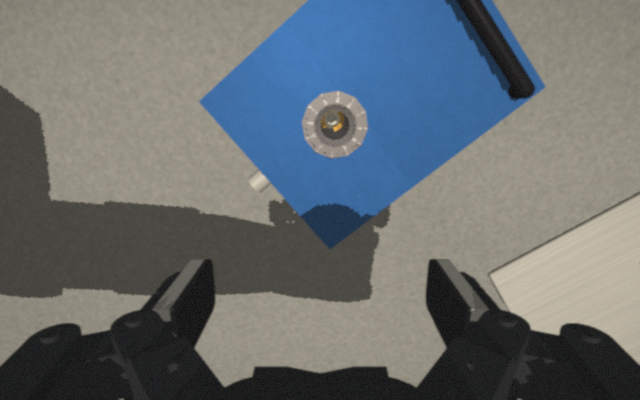

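The wrist view shows the grey rim centred at about (335.5,124.5), with brass visible at the bottom of the well. I'll enlarge it.

```bash
python3 - <<'E'
from h import *
np.set_printoptions(precision=4,suppress=True)
im=cv2.imread("pics/w1.png");c=cv2.resize(im[84:164,295:375],None,fx=7,fy=7,interpolation=cv2.INTER_CUBIC)
cv2.imwrite("pics/c1.png",cv2.convertScaleAbs(c,alpha=1.3))
print(atz("wrist",(335.5,124.5),.15))
E
```

```text
[ 0.5059 -0.2227  0.15  ]
```

View pics/c1.png

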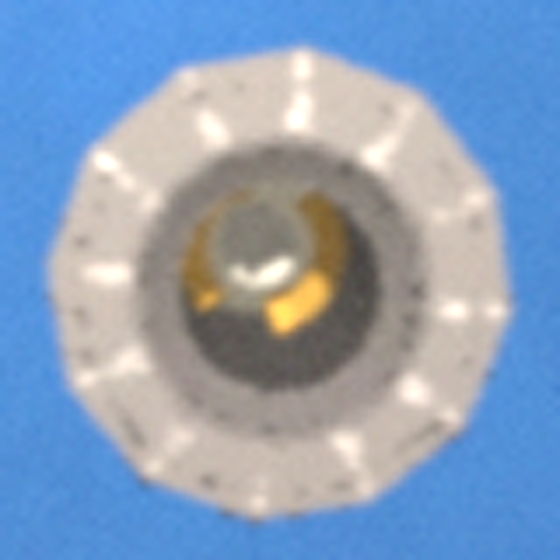

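{"method": "drive_tool", "body": {"plan": [[[0,-1.57,-3.72,0,0,0,1],[0,-1.57,-3.72,0,0,0,1],[0,-1.57,-3.72,0,0,0,1],[0,-1.57,-3.72,0,0,0,1],[0,-1.57,-3.72,0,0,0,1]]]}}

```text
clock: 1.87
tcp_pos: [0.5058, -0.0582, 0.2761]
orientation: [-0.336, -0.622, -0.336, 0.622]
wrist_force: [0.9, 0.8, -0.1]
finger_gap: 0.0854
```

{"method": "drive_tool", "body": {"plan": [[[0,-1.57,-3.72,0,0,0,1],[0,-1.57,-3.72,0,0,0,1],[0,-1.57,-3.72,0,0,0,1],[0,-1.57,-3.72,0,0,0,1],[0,-1.57,-3.72,0,0,0,1]]]}}

```text
clock: 2.28
tcp_pos: [0.5418, 0.1409, 0.2761]
orientation: [-0.336, -0.622, -0.336, 0.622]
wrist_force: [0.6, -0.2, -0.6]
finger_gap: 0.0857
```

{"method": "drive_tool", "body": {"plan": [[[0,-1.57,-3.72,0,0,0,1],[0,-1.57,-3.72,0,0,0,1],[3,0,0,0,0,0,1],[2,0,0,0,0,0,1],[0,0,0,0,0,0,1]]]}}

```text
clock: 2.7
tcp_pos: [0.5537, 0.2188, 0.2213]
orientation: [-0.336, -0.619, -0.337, 0.625]
wrist_force: [-1.1, -0.2, -1.2]
finger_gap: 0.0854
```

```bash
python3 - <<'E'
from h import *
np.set_printoptions(precision=4,suppress=True)
s=env.get_state();print(s["clock"],s["tcp_pos"],s["joint_pos"],s["wrist_force"],s["ft_torque"]);print(rot())
im=env.read_camera("wrist");cv2.imwrite("pics/w2.png",im[:,:,::-1])
E
```

```text
2.7 [0.5537 0.2188 0.2213] [ 0.2417  0.3631  0.0924  1.3083 -0.0002  2.391 ] [-1.1301 -0.1535 -1.2196] [0.0429 0.0677 0.0022]
[[-0.0079  0.8372 -0.5468]
 [-0.0021 -0.5468 -0.8372]
 [-1.     -0.0055  0.0061]]
```

View pics/w2.png

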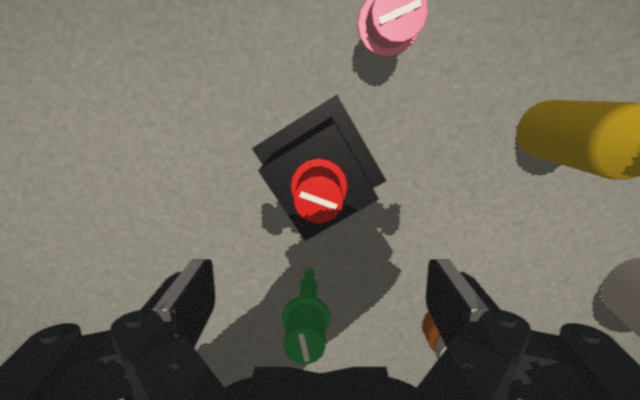

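```bash
python3 - <<'E'
from h import *
np.set_printoptions(precision=4,suppress=True)
im=cv2.imread("pics/w2.png");c=cv2.resize(im[150:230,280:360],None,fx=7,fy=7,interpolation=cv2.INTER_CUBIC)
cv2.imwrite("pics/c2.png",c)
print(atz("wrist",(318,199.5),.13))
a=atz("wrist",(301,194),.13);b=atz("wrist",(336,206),.13);d=b-a;print(np.degrees(np.arctan2(d[1],d[0])),env.get_state()["tcp_pos"])
E
```

```text
[0.5535 0.2201 0.13  ]
-52.79859223376797 [0.5544 0.2184 0.2236]
```

View pics/c2.png

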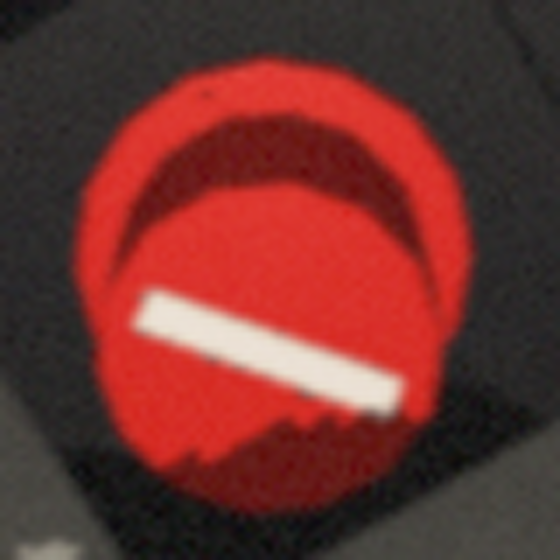

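The red knob's top is centred at about (318,200), which gives (0.5535, 0.2200). This agrees with the fixed cameras. Descending.

{"method": "drive_tool", "body": {"plan": [[[3,-0.16,-0.09,0,0,0,1],[3,0,0,0,0,0,1],[3,0,0,0,0,0,1],[2,0,0,0,0,0,1],[0.8,0,0,0,0,0,1]]]}}

```text
clock: 3.17
tcp_pos: [0.5543, 0.2189, 0.1065]
orientation: [-0.336, -0.621, -0.336, 0.623]
wrist_force: [-0.9, -0.0, -0.5]
finger_gap: 0.0855
```

{"method": "drive_tool", "body": {"plan": [[[0,0,0,0,0,0,1],[0,0,0,0,0,0,1],[0,0,0,0,0,0,1],[0,0,0,0,0,0,1],[0,0,0,0,0,0,1]]]}}

```text
clock: 3.58
tcp_pos: [0.5566, 0.2202, 0.11]
orientation: [0.337, 0.623, 0.336, -0.621]
wrist_force: [-0.6, -0.3, -0.3]
finger_gap: 0.0854
```

```bash
python3 - <<'E'
from h import *
np.set_printoptions(precision=4,suppress=True)
s=env.get_state();print(s["clock"],s["tcp_pos"],s["wrist_force"]);print(rot())
im=env.read_camera("wrist");cv2.imwrite("pics/w3.png",im[:,:,::-1])
E
```

```text
3.5833 [0.5566 0.2202 0.11  ] [-0.575  -0.3331 -0.2941]
[[ 0.0029  0.8373 -0.5467]
 [ 0.0006 -0.5467 -0.8374]
 [-1.      0.0021 -0.0021]]
```

View pics/w3.png

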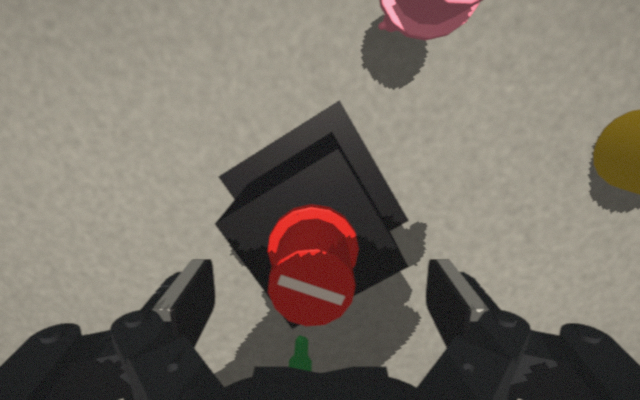

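{"method": "drive_tool", "body": {"plan": [[[0,-0.2,0.15,0,0,0,1],[0.4,0,0,0,0,0,1],[0.5,0,0,0,0,0,1],[0.4,0,0,0,0,0,1],[0,0,0,0,0,0,1]]]}}

```text
clock: 4.05
tcp_pos: [0.5521, 0.2196, 0.0938]
orientation: [-0.337, -0.621, -0.337, 0.623]
wrist_force: [0.0, -0.3, 0.2]
finger_gap: 0.0852
```

{"method": "drive_tool", "body": {"plan": [[[0,0,0,0,0,0,1],[0,0,0,0,0,0,0.7],[0,0,0,0,0,0,0.6],[0,0,0,0,0,0,0.5],[0,0,0,0,0,0,0.45]]], "squeeze": 20}}

```text
clock: 4.47
tcp_pos: [0.5531, 0.2198, 0.0954]
orientation: [0.337, 0.622, 0.337, -0.622]
wrist_force: [1.0, 0.0, -0.6]
finger_gap: 0.0394
```

{"method": "drive_tool", "body": {"plan": [[[0,0,0,0,0,0,0.3],[0,0,0,0,0,0,0.2],[0,0,0,0,0,0,0.2],[0,0,0,0,0,0,0.2],[0,0,0,0,0,0,0.2]]], "squeeze": 40}}

```text
clock: 4.88
tcp_pos: [0.5532, 0.2198, 0.0956]
orientation: [0.337, 0.622, 0.337, -0.622]
wrist_force: [-0.4, -0.3, 3.4]
finger_gap: 0.0326
```

{"method": "drive_tool", "body": {"plan": [[[-0.5,0,0,0,0,0,0.2],[-1,0,0,0,0,0,0.2],[-1.5,0,0,0,0,0,0.2],[-1.5,0,0,0,0,0,0.2],[-1.5,0,0,0,0,0,0.2]]]}}

```text
clock: 5.3
tcp_pos: [0.5526, 0.2197, 0.1562]
orientation: [-0.337, -0.622, -0.337, 0.622]
wrist_force: [0.6, -0.3, -1.0]
finger_gap: 0.0327
```

```bash
python3 - <<'E'
from h import *
np.set_printoptions(precision=4,suppress=True)
s=env.get_state();print(s["clock"],s["tcp_pos"],s["wrist_force"],s["ft_torque"],s["finger_gap"])
im=env.read_camera("wrist");im2=env.read_camera("side")
cv2.imwrite("pics/w4.png",np.vstack([im[200:,:,::-1],im2[80:280,:,::-1]]))
E
```

```text
5.3 [0.5526 0.2197 0.1562] [ 0.5771 -0.2837 -1.0346] [-0.0077 -0.04    0.0183] 0.03272449447727751
```

View pics/w4.png

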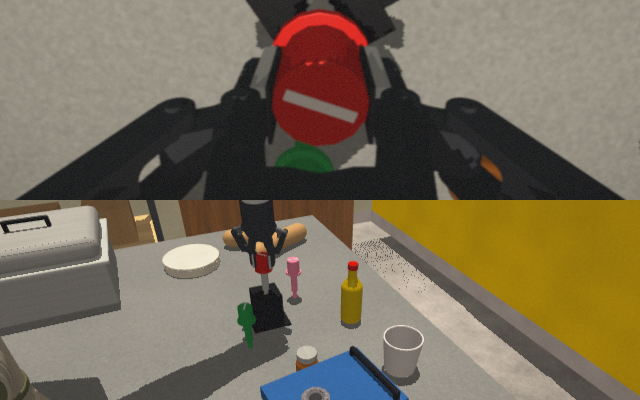

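Knob is gripped and upright, shank coming out of the rest. Lifting, then traversing.

{"method": "drive_tool", "body": {"plan": [[[-2,0,0,0,0,0,0.2],[-3,0,0,0,0,0,0.2],[-4,0,0,0,0,0,0.2],[-3.5,0,0,0,0,0,0.2],[-1.5,0.3,0.6,0,0,0,0.2]]], "squeeze": 50}}

```text
clock: 5.82
tcp_pos: [0.5533, 0.2141, 0.2997]
orientation: [0.337, 0.624, 0.337, -0.62]
wrist_force: [0.3, -0.0, -0.6]
finger_gap: 0.0326
```

{"method": "drive_tool", "body": {"plan": [[[0,1,2,0,0,0,0.2],[0,1.5,3,0,0,0,0.2],[0,1.8,3.5,0,0,0,0.2],[0,1.8,3.5,0,0,0,0.2],[0,1.8,3.5,0,0,0,0.2]]]}}

```text
clock: 6.23
tcp_pos: [0.5329, 0.0389, 0.2945]
orientation: [-0.337, -0.621, -0.337, 0.622]
wrist_force: [0.1, -0.2, -0.7]
finger_gap: 0.033
```

{"method": "drive_tool", "body": {"plan": [[[0,1.8,3.5,0,0,0,0.2],[0,1.8,3.5,0,0,0,0.2],[0,1.8,3.5,0,0,0,0.2],[0,1.8,3.5,0,0,0,0.2],[0,1.8,3.5,0,0,0,0.2]]]}}

```text
clock: 6.65
tcp_pos: [0.5126, -0.1573, 0.2947]
orientation: [-0.337, -0.622, -0.337, 0.622]
wrist_force: [2.3, 0.6, -0.5]
finger_gap: 0.033
```

{"method": "drive_tool", "body": {"plan": [[[0,1.4,2.8,0,0,0,0.2],[0,0.9,1.8,0,0,0,0.2],[0,0.5,1,0,0,0,0.2],[0,0,0,0,0,0,0.2],[0,0,0,0,0,0,0.2]]]}}

```text
clock: 7.07
tcp_pos: [0.506, -0.2175, 0.2947]
orientation: [-0.336, -0.622, -0.337, 0.622]
wrist_force: [0.2, 0.5, -0.9]
finger_gap: 0.0331
```

```bash
python3 - <<'E'
from h import *
np.set_printoptions(precision=4,suppress=True)
def p():
    s=env.get_state();t=s["tcp_pos"];d=np.array([.506,-.2228,0])-t;M=rot();print(s["clock"],t,s["wrist_force"],s["finger_gap"],"need cm y,z",100*d@M[:,1],100*d@M[:,2],M[:,0])
p()
im=env.read_camera("wrist");im2=env.read_camera("side");im3=env.read_camera("scene");p()
cv2.imwrite("pics/w5.png",np.vstack([im[200:,:,::-1],im2[130:330,:,::-1],im3[60:220,:,::-1]]))
E
```

```text
7.0667 [ 0.506  -0.2175  0.2947] [ 0.2226  0.4876 -0.856 ] 0.0330716606237373 need cm y,z 0.3319319728279357 0.45902099855109074 [-0.0009  0.0011 -1.    ]
7.2167 [ 0.5064 -0.2163  0.2953] [-0.5048  1.2525 -0.8583] 0.03299488522197856 need cm y,z 0.3313913413832992 0.575702287091238 [-0.0002  0.0004 -1.    ]
```

View pics/w5.png

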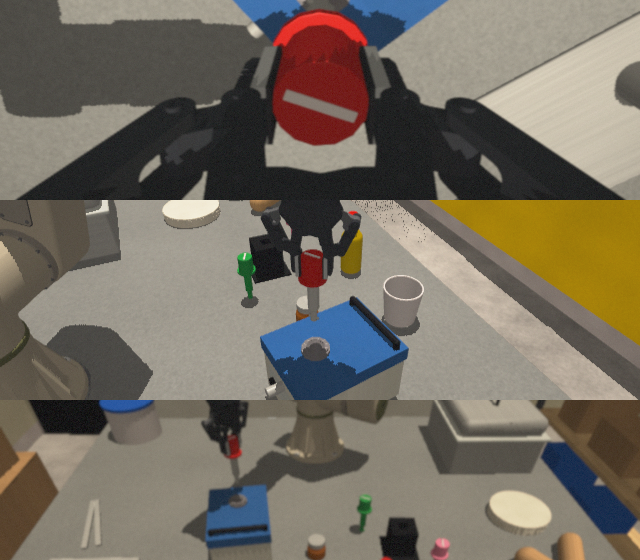

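{"method": "drive_tool", "body": {"plan": [[[0.8,0.2,0.3,0,0,0,0.2],[1.5,0.13,0.25,0,0,0,0.2],[1.5,0,0,0,0,0,0.2],[0.8,0,0,0,0,0,0.2],[0,0,0,0,0,0,0.2]]]}}

```text
clock: 7.63
tcp_pos: [0.5051, -0.2228, 0.2469]
orientation: [-0.336, -0.621, -0.338, 0.622]
wrist_force: [-0.8, 0.8, -1.4]
finger_gap: 0.0326
```

```bash
cat >>h.py <<'E'
np.set_printoptions(precision=4,suppress=True)
def p(w=(.506,-.2228)):
    s=env.get_state();t=s["tcp_pos"];d=np.array([w[0],w[1],0])-t;M=rot();print(round(s["clock"],2),t,"F",s["wrist_force"],"T",s["ft_torque"],s["finger_gap"],"need cm y,z",np.round([100*d@M[:,1],100*d@M[:,2]],2),M[:,0],"yaw",np.degrees(np.arctan2(M[1,1],M[0,1])),"j6",s["joint_pos"][5])
E
python3 - <<'E'
from h import *
im2=env.read_camera("side");im3=env.read_camera("scene");p()
r=lambda im,x,y,w,h,s:cv2.resize(im[y:y+h,x:x+w],None,fx=s,fy=s,interpolation=cv2.INTER_CUBIC)
cv2.imwrite("pics/w6.png",np.hstack([r(im2[:,:,::-1],280,190,80,115,5),r(im3[:,:,::-1],200,90,80,115,5)]))
E
```

```text
7.73 [ 0.506  -0.2237  0.2492] F [ 0.5466 -0.2254 -0.9954] T [0.0227 0.0053 0.0292] 0.032609756883167584 need cm y,z [-0.03 -0.07] [-0.0005  0.0003 -1.    ] yaw -33.079994740991175 j6 1.5868180252038966
```

View pics/w6.png

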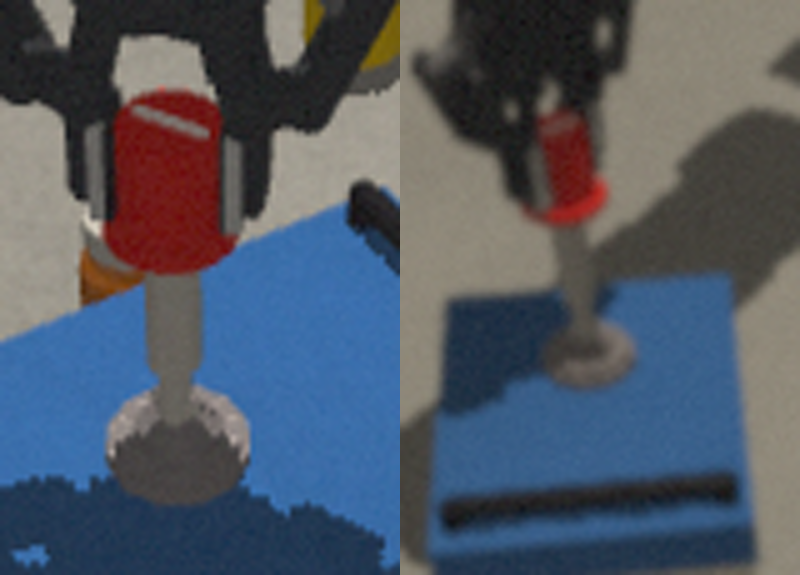

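{"method": "drive_tool", "body": {"plan": [[[0.8,-0.03,-0.07,0,0,0,0.2],[0.8,0,0,0,0,0,0.2],[0.8,0,0,0,0,0,0.2],[0.4,0,0,0,0,0,0.2],[0,0,0,0,0,0,0.2]]]}}

```text
clock: 8.15
tcp_pos: [0.5054, -0.223, 0.2198]
orientation: [-0.336, -0.621, -0.337, 0.622]
wrist_force: [0.1, 0.3, -1.1]
finger_gap: 0.0325
```

```bash
python3 -c "
from h import *
p()"
```

```text
8.15 [ 0.5054 -0.223   0.2198] F [ 0.1312  0.2506 -1.1301] T [ 0.0224 -0.0075 -0.032 ] 0.03253654952411386 need cm y,z [ 0.09 -0.05] [-0.002   0.0012 -1.    ] yaw -33.129124264637625 j6 1.5881270619575523
```

{"method": "drive_tool", "body": {"plan": [[[0.8,0.04,-0.02,0,0,0,0.2],[1,0,0,0,0,0,0.2],[1,0,0,0,0,0,0.2],[0.8,0,0,0,0,0,0.2],[0.4,0,0,0,0,0,0.2]]]}}

```text
clock: 8.57
tcp_pos: [0.5058, -0.2231, 0.1793]
orientation: [-0.336, -0.621, -0.337, 0.622]
wrist_force: [0.2, -0.5, -1.3]
finger_gap: 0.0328
```

{"method": "drive_tool", "body": {"plan": [[[0.1,0,0,0,0,0,0.2],[0.2,0,0,0,0,0,0.2],[0.1,0,0,0,0,0,0.2],[0.1,0,0,0,0,0,0.2],[0,0,0,0,0,0,0.2]]]}}

```text
clock: 8.98
tcp_pos: [0.5067, -0.2236, 0.1765]
orientation: [0.337, 0.622, 0.337, -0.622]
wrist_force: [-0.2, -0.1, -0.3]
finger_gap: 0.0327
```

```bash
python3 -c "
from h import *
p()"
```

```text
8.98 [ 0.5067 -0.2236  0.1765] F [-0.1785 -0.1012 -0.337 ] T [-0.0003 -0.0575  0.0215] 0.032667854639468204 need cm y,z [-0.12 -0.03] [ 0.0004 -0.0004 -1.    ] yaw -33.12362647010147 j6 1.5884178623901741
```

{"method": "drive_tool", "body": {"plan": [[[0.1,-0.06,0,0,0,0,0.2],[0.1,0,0,0,0,0,0.2],[0.1,0,0,0,0,0,0.2],[0.1,0,0,0,0,0,0.2],[0,0,0,0,0,0,0.2]]]}}

```text
clock: 9.4
tcp_pos: [0.5059, -0.2231, 0.1721]
orientation: [-0.337, -0.622, -0.337, 0.622]
wrist_force: [-0.5, 0.0, -1.3]
finger_gap: 0.0327
```

{"method": "drive_tool", "body": {"plan": [[[0.1,0,0,0,0,0,0.2],[0.1,0,0,0,0,0,0.2],[0.1,0,0,0,0,0,0.2],[0.1,0,0,0,0,0,0.2],[0,0,0,0,0,0,0.2]]]}}

```text
clock: 9.82
tcp_pos: [0.5059, -0.2231, 0.168]
orientation: [-0.337, -0.622, -0.337, 0.622]
wrist_force: [0.1, -0.1, -1.6]
finger_gap: 0.0328
```

```bash
python3 -c "
from h import *
p()"
```

```text
9.82 [ 0.5059 -0.2231  0.168 ] F [ 0.0542 -0.1143 -1.5728] T [-0.0301  0.027   0.0399] 0.03277583053199822 need cm y,z [-0.01 -0.03] [-0.0003  0.0001 -1.    ] yaw -33.12559454806227 j6 1.5884314236825186
```

{"method": "drive_tool", "body": {"plan": [[[0.08,0,0,0,0,0,0.2],[0.08,0,0,0,0,0,0.2],[0.04,0,0,0,0,0,0.2],[0,0,0,0,0,0,0.2],[0,0,0,0,0,0,0.2]]]}}

```text
clock: 10.23
tcp_pos: [0.5062, -0.2232, 0.1665]
orientation: [0.337, 0.622, 0.337, -0.622]
wrist_force: [0.2, 0.1, 0.8]
finger_gap: 0.0332
```

{"method": "drive_tool", "body": {"plan": [[[0.05,0,0,0,0,0,0.2],[0.05,0,0,0,0,0,0.2],[0,0,0,0,0,0,0.2],[0,0,0,0,0,0,0.2],[0,0,0,0,0,0,0.2]]]}}

```text
clock: 10.65
tcp_pos: [0.5062, -0.2233, 0.1662]
orientation: [0.337, 0.622, 0.336, -0.622]
wrist_force: [-1.5, 0.5, 4.9]
finger_gap: 0.0328
```

Contact at about 9 mm above the rim, so the lugs ride on the thread. Turning back anticlockwise, rising with the ramp.

{"method": "drive_tool", "body": {"plan": [[[0,0,0,-4,0,0,0.2],[-0.02,0,0,-4,0,0,0.2],[-0.02,0,0,-4,0,0,0.2],[-0.02,0,0,-4,0,0,0.2],[-0.02,0,0,-4,0,0,0.2]]]}}

```text
clock: 11.07
tcp_pos: [0.5063, -0.224, 0.1668]
orientation: [-0.441, -0.553, -0.44, 0.553]
wrist_force: [-0.1, -1.5, 2.5]
finger_gap: 0.0327
```

```bash
python3 -c "
from h import *
p()"
```

```text
11.07 [ 0.5063 -0.224   0.1668] F [-0.1133 -1.4505  2.5355] T [-0.3856  0.1889 -0.0388] 0.0326791766603742 need cm y,z [-0.08 -0.14] [ 0.0008 -0.002  -1.    ] yaw -12.9486629418482 j6 1.2360304488831504
```

{"method": "drive_tool", "body": {"plan": [[[-0.03,0,-0.05,-7,0,0,0.2],[-0.03,0,0,-7,0,0,0.2],[-0.03,0,0,-7,0,0,0.2],[-0.03,0,0,-7,0,0,0.2],[0,0,0,0,0,0,0.2]]]}}

```text
clock: 11.48
tcp_pos: [0.507, -0.2237, 0.168]
orientation: [0.562, 0.43, 0.56, -0.431]
wrist_force: [-0.1, -1.6, 2.6]
finger_gap: 0.0323
```

```bash
python3 -c "
from h import *
p()"
```

```text
11.48 [ 0.507  -0.2237  0.168 ] F [-0.072  -1.5535  2.5959] T [-0.5013 -0.1913 -0.0168] 0.032268029299814295 need cm y,z [-0.1  -0.16] [ 0.0019 -0.0022 -1.    ] yaw 15.030111976987056 j6 0.7485646427604242
```

{"method": "drive_tool", "body": {"plan": [[[-0.03,-0.04,-0.06,-7,0,0,0.2],[-0.03,0,-0.05,-7,0,0,0.2],[-0.03,0,0,-7,0,0,0.2],[-0.03,0,0,-7,0,0,0.2],[0,0,0,0,0,0,0.2]]]}}

```text
clock: 11.9
tcp_pos: [0.5058, -0.2219, 0.1686]
orientation: [0.648, 0.283, 0.648, -0.283]
wrist_force: [1.0, -0.7, 0.7]
finger_gap: 0.0327
```

```bash
python3 -c "
from h import *
p()"
```

```text
11.9 [ 0.5058 -0.2219  0.1686] F [ 0.9717 -0.7223  0.6505] T [-0.2164 -0.3092  0.028 ] 0.03272698329585383 need cm y,z [-0.06  0.07] [ 0.0008 -0.0003 -1.    ] yaw 42.866466574117744 j6 0.263896871005074
```

{"method": "drive_tool", "body": {"plan": [[[0.05,0,0,0,0,0,0.2],[0.05,0,0,0,0,0,0.2],[0,0,0,0,0,0,0.2],[0,0,0,0,0,0,0.2],[0,0,0,0,0,0,0.2]]]}}

```text
clock: 12.32
tcp_pos: [0.5058, -0.2221, 0.1679]
orientation: [0.648, 0.283, 0.648, -0.283]
wrist_force: [1.0, -1.4, 3.8]
finger_gap: 0.0331
```

{"method": "drive_tool", "body": {"plan": [[[-0.01,0,0,-7,0,0,0.2],[-0.02,0,0,-7,0,0,0.2],[-0.02,0,0,-7,0,0,0.2],[0,0,0,0,0,0,0.2],[0,0,0,0,0,0,0.2]]]}}

```text
clock: 12.73
tcp_pos: [0.5056, -0.2215, 0.1675]
orientation: [0.688, 0.161, 0.689, -0.161]
wrist_force: [3.4, -0.5, -1.7]
finger_gap: 0.0331
```

```bash
python3 -c "
from h import *
p()"
```

```text
12.73 [ 0.5056 -0.2215  0.1675] F [ 3.4489 -0.4745 -1.6862] T [-0.1887 -0.7326  0.0042] 0.03307214172358868 need cm y,z [-0.1  0.1] [-0.      0.0006 -1.    ] yaw 63.6560380923346 j6 -0.09893714282662391
```

{"method": "drive_tool", "body": {"plan": [[[0.05,-0.05,0.05,-4,0,0,0.2],[0.05,0,0,0,0,0,0.2],[0.05,0,0,0,0,0,0.2],[0.05,0,0,0,0,0,0.2],[0,0,0,0,0,0,0.2]]]}}

```text
clock: 13.15
tcp_pos: [0.5055, -0.2223, 0.1658]
orientation: [0.694, 0.136, 0.694, -0.136]
wrist_force: [0.6, -0.4, -1.3]
finger_gap: 0.0331
```

```bash
python3 -c "
from h import *
p()"
```

```text
13.15 [ 0.5055 -0.2223  0.1658] F [ 0.5937 -0.436  -1.3495] T [-0.0448 -0.4499  0.0269] 0.03311668494629834 need cm y,z [-0.03  0.07] [-0.0004  0.0001 -1.    ] yaw 67.7628526361308 j6 -0.1715198140175336
```

Free and descending: the lugs are in the gap. Lowering on to the spring.

{"method": "drive_tool", "body": {"plan": [[[0.1,0,0,0,0,0,0.2],[0.1,0,0,0,0,0,0.2],[0.05,0,0,0,0,0,0.2],[0,0,0,0,0,0,0.2],[0,0,0,0,0,0,0.2]]]}}

```text
clock: 13.57
tcp_pos: [0.5056, -0.2226, 0.1633]
orientation: [0.694, 0.136, 0.694, -0.136]
wrist_force: [0.8, -2.3, -1.2]
finger_gap: 0.033
```

{"method": "drive_tool", "body": {"plan": [[[0.05,0,0,0,0,0,0.2],[0.05,0,0,0,0,0,0.2],[0.05,0,0,0,0,0,0.2],[0,0,0,0,0,0,0.2],[0,0,0,0,0,0,0.2]]]}}

```text
clock: 13.98
tcp_pos: [0.5057, -0.2226, 0.1622]
orientation: [0.694, 0.136, 0.694, -0.136]
wrist_force: [0.9, -1.7, 2.2]
finger_gap: 0.0328
```

```bash
python3 -c "
from h import *
p()"
```

```text
13.98 [ 0.5057 -0.2226  0.1622] F [ 0.9151 -1.7225  2.1892] T [-0.5211 -0.092  -0.0102] 0.03279782718682019 need cm y,z [-0.    0.03] [ 0.0002 -0.0005 -1.    ] yaw 67.87046509223134 j6 -0.1735070355727368
```

{"method": "drive_tool", "body": {"plan": [[[0.05,0,0,0,0,0,0.2],[0.05,0,0,0,0,0,0.2],[0.05,0,0,0,0,0,0.2],[0,0,0,0,0,0,0.2],[0,0,0,0,0,0,0.2]]]}}

```text
clock: 14.4
tcp_pos: [0.5058, -0.2226, 0.1606]
orientation: [0.694, 0.136, 0.694, -0.136]
wrist_force: [0.6, -1.6, 4.4]
finger_gap: 0.033
```

```bash
python3 -c "
from h import *
p()"
```

```text
14.4 [ 0.5058 -0.2226  0.1606] F [ 0.6144 -1.5677  4.4079] T [-0.6664 -0.0499  0.0551] 0.03296465230605804 need cm y,z [-0.01  0.03] [ 0.0002 -0.0004 -1.    ] yaw 67.87164111345749 j6 -0.1734994886541085
```

{"method": "drive_tool", "body": {"plan": [[[0,0,0,5,0,0,0.2],[0,0,0,5,0,0,0.2],[0,0,0,5,0,0,0.2],[0.02,0,0,5,0,0,0.2],[0.02,0,0,5,0,0,0.2]]]}}

```text
clock: 14.82
tcp_pos: [0.5057, -0.2221, 0.16]
orientation: [0.648, 0.284, 0.648, -0.284]
wrist_force: [-0.2, -1.1, 3.6]
finger_gap: 0.0329
```

```bash
python3 -c "
from h import *
p()"
```

```text
14.82 [ 0.5057 -0.2221  0.16  ] F [-0.229  -1.1021  3.6472] T [-0.2551 -0.1101 -0.0112] 0.032880503924166755 need cm y,z [-0.04  0.08] [ 0.0001  0.0006 -1.    ] yaw 42.64129036111792 j6 0.267081044906935
```

{"method": "drive_tool", "body": {"plan": [[[0.02,0,0.03,5,0,0,0.2],[0.02,0,0,5,0,0,0.2],[0.02,0,0,5,0,0,0.2],[0.02,0,0,5,0,0,0.2],[0.02,0,0,5,0,0,0.2]]]}}

```text
clock: 15.23
tcp_pos: [0.5058, -0.2222, 0.1591]
orientation: [0.571, 0.418, 0.571, -0.417]
wrist_force: [-1.2, -0.6, 3.9]
finger_gap: 0.0333
```

```bash
python3 -c "
from h import *
p()"
```

```text
15.23 [ 0.5058 -0.2222  0.1591] F [-1.1893 -0.6357  3.8711] T [-0.1919  0.0798  0.0555] 0.0332750556760549 need cm y,z [0.   0.08] [-0.0002  0.0009 -1.    ] yaw 17.64384613847273 j6 0.703293048717257
```

{"method": "drive_tool", "body": {"plan": [[[0.02,0,0.03,5,0,0,0.2],[0.02,0,0,5,0,0,0.2],[0.02,0,0,5,0,0,0.2],[0.01,0,0,5,0,0,0.2],[0,0,0,0,0,0,0.2]]]}}

```text
clock: 15.65
tcp_pos: [0.5058, -0.2223, 0.1584]
orientation: [0.489, 0.51, 0.49, -0.51]
wrist_force: [0.6, -0.6, 4.7]
finger_gap: 0.0333
```

```bash
python3 -c "
from h import *
p()"
```

```text
15.65 [ 0.5058 -0.2223  0.1584] F [ 0.6092 -0.5861  4.7276] T [-0.0296 -0.0104 -0.0342] 0.033269325673522775 need cm y,z [0.02 0.07] [-0.0002  0.0012 -1.    ] yaw -2.3143854435041837 j6 1.0513669821080307
```

{"method": "drive_tool", "body": {"plan": [[[0.01,0,0.02,4,0,0,0.2],[0.01,0,0,4,0,0,0.2],[0.01,0,0,4,0,0,0.2],[0.01,0,0,3,0,0,0.2],[0,0,0,0,0,0,0.2]]]}}

```text
clock: 16.07
tcp_pos: [0.5058, -0.2224, 0.1581]
orientation: [0.419, 0.57, 0.42, -0.569]
wrist_force: [-1.0, -1.1, 5.9]
finger_gap: 0.0326
```

```bash
python3 -c "
from h import *
p()
im=env.read_camera('wrist');im2=env.read_camera('side')
r=lambda im,x,y,w,h,s:cv2.resize(im[y:y+h,x:x+w,::-1],None,fx=s,fy=s,interpolation=cv2.INTER_CUBIC)
cv2.imwrite('pics/w7.png',np.hstack([r(im2,275,220,80,80,5),r(im,220,200,200,200,2)]))
"
```

```text
16.07 [ 0.5058 -0.2224  0.1581] F [-1.0205 -1.1437  5.8585] T [ 0.0017  0.0872 -0.0626] 0.03264415051147781 need cm y,z [0.04 0.05] [-0.0001  0.0014 -1.    ] yaw -17.231515965883453 j6 1.3113975953030939
```

View pics/w7.png

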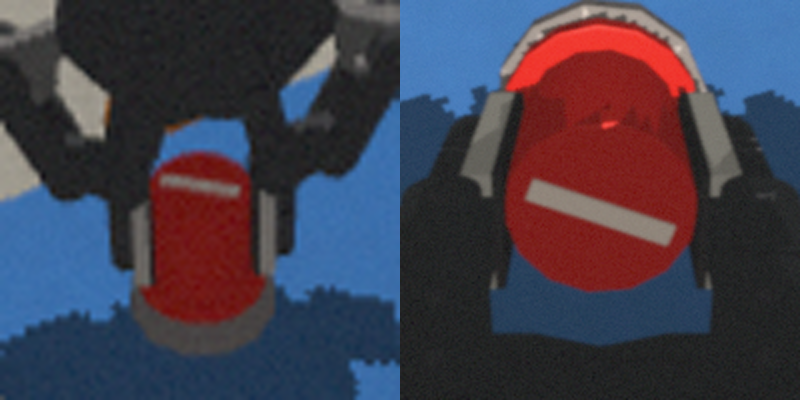

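{"method": "drive_tool", "body": {"plan": [[[0.01,0,0.02,3,0,0,0.2],[0.01,0,0,3,0,0,0.2],[0.01,0,0,3,0,0,0.2],[0,0,0,0,0,0,0.2],[0,0,0,0,0,0,0.2]]]}}

```text
clock: 16.58
tcp_pos: [0.5058, -0.2225, 0.1578]
orientation: [0.374, 0.6, 0.375, -0.6]
wrist_force: [0.7, 0.4, 5.6]
finger_gap: 0.0328
```

```bash
python3 -c "
from h import *
p()
"
```

```text
16.58 [ 0.5058 -0.2225  0.1578] F [0.694  0.3852 5.627 ] T [0.0665 0.043  0.0076] 0.03281425931039135 need cm y,z [0.04 0.04] [ 0.0001  0.0014 -1.    ] yaw -26.106674201503903 j6 1.4660286487883245
```

{"method": "drive_tool", "body": {"plan": [[[0.01,0,0,3,0,0,0.2],[0.01,0,0,3,0,0,0.2],[0.01,0,0,3,0,0,0.2],[0.01,0,0,3,0,0,0.2],[0,0,0,0,0,0,0.2]]]}}

```text
clock: 17.0
tcp_pos: [0.506, -0.2226, 0.1578]
orientation: [0.308, 0.636, 0.309, -0.636]
wrist_force: [-0.7, 0.9, 6.1]
finger_gap: 0.033
```

```bash
python3 -c "
from h import *
p()
"
```

```text
17.0 [ 0.506  -0.2226  0.1578] F [-0.696   0.9261  6.1372] T [ 0.1434  0.0896 -0.0501] 0.03298922791514871 need cm y,z [0.02 0.03] [ 0.0005  0.0012 -1.    ] yaw -38.22240681772911 j6 1.677534560713823
```

{"method": "drive_tool", "body": {"plan": [[[0.01,0,0,3,0,0,0.2],[0.01,0,0,3,0,0,0.2],[0,0,0,0,0,0,0.2],[0,0,0,0,0,0,0.2],[0,0,0,0,0,0,0.2]]]}}

```text
clock: 17.42
tcp_pos: [0.506, -0.2226, 0.1577]
orientation: [0.275, 0.651, 0.276, -0.651]
wrist_force: [-0.9, -0.1, 8.6]
finger_gap: 0.0325
```

```bash
python3 -c "
from h import *
p()
im=env.read_camera('wrist');im2=env.read_camera('side')
r=lambda im,x,y,w,h,s:cv2.resize(im[y:y+h,x:x+w,::-1],None,fx=s,fy=s,interpolation=cv2.INTER_CUBIC)
cv2.imwrite('pics/w8.png',np.hstack([r(im2,275,220,80,80,5),r(im,220,200,200,200,2)]))
"
```

```text
17.42 [ 0.506  -0.2226  0.1577] F [-0.9057 -0.1334  8.6114] T [ 0.1122  0.1361 -0.0287] 0.032537047751194786 need cm y,z [0.02 0.03] [ 0.0006  0.001  -1.    ] yaw -44.10213542589415 j6 1.7801362431267727
```

View pics/w8.png

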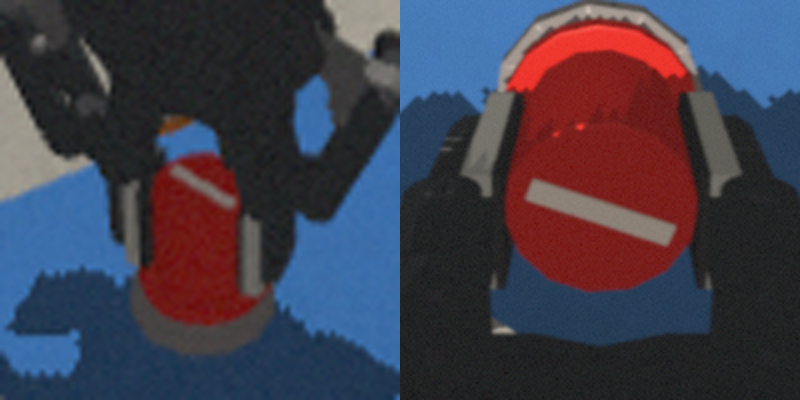

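Knob is not slipping. Height has stopped at 0.1577, so the skirt is on the rim or nearly so. Now turning in small steps without more pressing, watching the torque.

{"method": "drive_tool", "body": {"plan": [[[-0.01,0,0,2,0,0,0.2],[-0.01,0,0,2,0,0,0.2],[0,0,0,0,0,0,0.2],[0,0,0,0,0,0,0.2],[0,0,0,0,0,0,0.2]]]}}

```text
clock: 17.93
tcp_pos: [0.5058, -0.2226, 0.1577]
orientation: [0.252, 0.661, 0.253, -0.66]
wrist_force: [-1.7, 0.6, 7.6]
finger_gap: 0.0323
```

```bash
python3 -c "
from h import *
p();print(env.get_state()['tau'])
"
```

```text
17.93 [ 0.5058 -0.2226  0.1577] F [-1.6905  0.6195  7.5784] T [0.0247 0.2233 0.0131] 0.03229806738827104 need cm y,z [0.04 0.01] [ 0.0002  0.0011 -1.    ] yaw -48.103512814984086 j6 1.8498854807171186
[ -0.0006 -42.3531  26.2588  -0.3634   0.0739   0.0086]
```

{"method": "drive_tool", "body": {"plan": [[[0,0,0,2,0,0,0.2],[0,0,0,2,0,0,0.2],[0,0,0,0,0,0,0.2],[0,0,0,0,0,0,0.2],[0,0,0,0,0,0,0.2]]]}}

```text
clock: 18.35
tcp_pos: [0.5056, -0.2226, 0.1577]
orientation: [0.229, 0.669, 0.23, -0.669]
wrist_force: [-0.3, 0.5, 7.2]
finger_gap: 0.0326
```

```bash
python3 -c "
from h import *
p();print(env.get_state()['tau'])
"
```

```text
18.35 [ 0.5056 -0.2226  0.1577] F [-0.3073  0.5389  7.1722] T [0.0369 0.2748 0.0294] 0.03264260352927456 need cm y,z [ 0.05 -0.01] [-0.0002  0.0011 -1.    ] yaw -52.101116508148245 j6 1.9196751554910536
[  0.0251 -42.2433  26.3816  -0.5503   0.1319   0.0197]
```

{"method": "drive_tool", "body": {"plan": [[[0,0,0,2,0,0,0.2],[0,0,0,2,0,0,0.2],[0,0,0,0,0,0,0.2],[0,0,0,0,0,0,0.2],[0,0,0,0,0,0,0.2]]]}}

```text
clock: 18.77
tcp_pos: [0.5054, -0.2225, 0.1577]
orientation: [-0.206, -0.676, -0.207, 0.676]
wrist_force: [-1.6, 0.8, 8.0]
finger_gap: 0.033
```

```bash
python3 -c "
from h import *
p();print(env.get_state()['tau'])
"
```

```text
18.77 [ 0.5054 -0.2225  0.1577] F [-1.6335  0.8324  8.0058] T [0.1552 0.4594 0.0264] 0.033038832528401375 need cm y,z [ 0.08 -0.03] [-0.0005  0.0012 -1.    ] yaw -56.10253014287904 j6 1.989495662704573
[  0.0465 -42.0538  26.5287  -0.8251   0.1722   0.0185]
```

{"method": "drive_tool", "body": {"plan": [[[0,0.05,0,2,0,0,0.2],[0,0,0,2,0,0,0.2],[0,0,0,0,0,0,0.2],[0,0,0,0,0,0,0.2],[0,0,0,0,0,0,0.2]]]}}

```text
clock: 19.18
tcp_pos: [0.5054, -0.2224, 0.1577]
orientation: [-0.182, -0.683, -0.183, 0.683]
wrist_force: [-2.1, 2.1, 8.9]
finger_gap: 0.0328
```

```bash
python3 -c "
from h import *
p();print(env.get_state()['tau'])
"
```

```text
19.18 [ 0.5054 -0.2224  0.1577] F [-2.0634  2.1207  8.9034] T [0.3759 0.7118 0.0495] 0.03275557829663212 need cm y,z [ 0.1  -0.03] [-0.0012  0.0021 -1.    ] yaw -60.086645377956486 j6 2.0588600120253675
[ -0.4546 -41.5194  26.8771  -1.5146  -0.0178   0.0456]
```

{"method": "drive_tool", "body": {"plan": [[[0,0,0,2,0,0,0.2],[0,0,0,2,0,0,0.2],[0,0,0,0,0,0,0.2],[0,0,0,0,0,0,0.2],[0,0,0,0,0,0,0.2]]]}}

```text
clock: 19.6
tcp_pos: [0.5052, -0.2222, 0.1577]
orientation: [-0.158, -0.689, -0.16, 0.689]
wrist_force: [-2.7, 2.2, 8.7]
finger_gap: 0.0325
```

```bash
python3 -c "
from h import *
p();print(env.get_state()['tau'])
"
```

```text
19.6 [ 0.5052 -0.2222  0.1577] F [-2.7193  2.2265  8.7188] T [0.5404 0.7692 0.1327] 0.032516203513044746 need cm y,z [ 0.13 -0.05] [-0.0014  0.0024 -1.    ] yaw -64.07223115820668 j6 2.1285664817003376
[ -0.7277 -41.2538  27.0349  -1.8019  -0.0814   0.0962]
```

{"method": "drive_tool", "body": {"plan": [[[-0.03,0.05,-0.02,1.5,0,0,0.2],[0,0,0,1.5,0,0,0.2],[0,0,0,0,0,0,0.2],[0,0,0,0,0,0,0.2],[0,0,0,0,0,0,0.2]]]}}

```text
clock: 20.02
tcp_pos: [0.5052, -0.2221, 0.1577]
orientation: [-0.139, -0.692, -0.142, 0.694]
wrist_force: [-3.1, 3.9, 10.1]
finger_gap: 0.033
```

```bash
python3 -c "
from h import *
p();print(env.get_state()['tau'])
im=env.read_camera('wrist')
r=lambda im,x,y,w,h,s:cv2.resize(im[y:y+h,x:x+w,::-1],None,fx=s,fy=s,interpolation=cv2.INTER_CUBIC)
cv2.imwrite('pics/w9.png',r(im,220,200,200,200,2))
"
```

```text
20.02 [ 0.5052 -0.2221  0.1577] F [-3.1044  3.9349 10.0941] T [0.7899 0.9742 0.1964] 0.032960385472725784 need cm y,z [ 0.16 -0.06] [-0.0024  0.0033 -1.    ] yaw -67.05464564737407 j6 2.1805919432019505
[ -1.1763 -41.5331  27.7243  -2.2462  -0.223    0.1794]
```

View pics/w9.png

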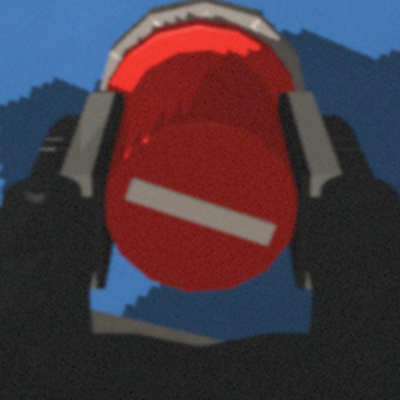

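Torque has risen from 0.03 to 0.2 N m over the last few degrees at constant height, with no slip in the grip. That is hand-tight, so I'm releasing.

{"method": "drive_tool", "body": {"plan": [[[0,0,0,0,0,0,0.45],[0,0,0,0,0,0,0.55],[0,0,0,0,0,0,0.7],[0,0,0,0,0,0,0.9],[0,0,0,0,0,0,1]]], "squeeze": 20}}

```text
clock: 20.48
tcp_pos: [0.5065, -0.224, 0.1572]
orientation: [-0.14, -0.693, -0.14, 0.693]
wrist_force: [-0.7, 0.7, -0.2]
finger_gap: 0.0805
```

```bash
python3 -c "
from h import *
p()
im=env.read_camera('wrist');im2=env.read_camera('side')
r=lambda im,x,y,w,h,s:cv2.resize(im[y:y+h,x:x+w,::-1],None,fx=s,fy=s,interpolation=cv2.INTER_CUBIC)
cv2.imwrite('pics/w10.png',np.hstack([r(im2,275,220,80,80,5),r(im,220,200,200,200,2)]))
"
```

```text
20.48 [ 0.5065 -0.224   0.1572] F [-0.749   0.6674 -0.192 ] T [-0.0466  0.0265  0.0026] 0.08050095780465143 need cm y,z [-0.11 -0.01] [-0.0006  0.0005 -1.    ] yaw -67.12938035411878 j6 2.1810231415260426
```

View pics/w10.png

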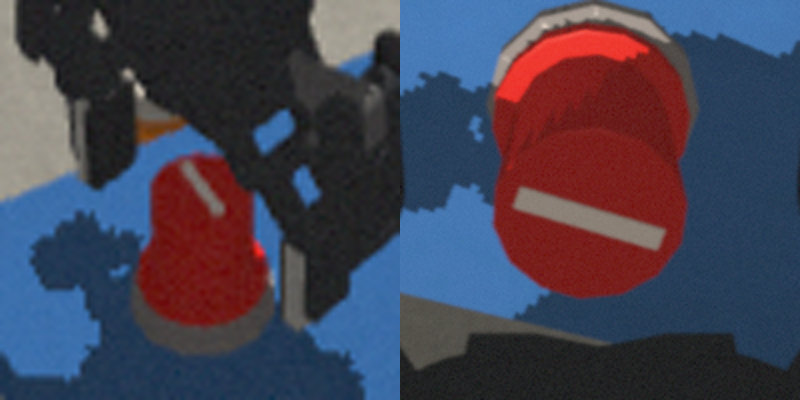

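{"method": "drive_tool", "body": {"plan": [[[-0.5,0,0,0,0,0,1],[-1,0,0,0,0,0,1],[-2,0,0,0,0,0,1],[-3,0,0,0,0,0,1],[-3,0,0,0,0,0,1]]]}}

```text
clock: 21.0
tcp_pos: [0.5061, -0.2238, 0.254]
orientation: [-0.14, -0.693, -0.14, 0.693]
wrist_force: [0.8, -0.9, 0.1]
finger_gap: 0.0851
```

{"method": "drive_tool", "body": {"plan": [[[-3,0,0,0,0,0,1],[-3,0,0,0,0,0,1],[-1,0,0,0,0,0,1],[0,0,0,0,0,0,1],[0,0,0,0,0,0,1]]]}}

```text
clock: 21.42
tcp_pos: [0.5069, -0.2243, 0.3236]
orientation: [0.141, 0.694, 0.14, -0.692]
wrist_force: [0.3, -0.1, 0.2]
finger_gap: 0.0854
```

```bash
python3 -c "
from h import *
p()
im=env.read_camera('wrist');im2=env.read_camera('side');im3=env.read_camera('scene')
r=lambda im,x,y,w,h,s:cv2.resize(im[y:y+h,x:x+w,::-1],None,fx=s,fy=s,interpolation=cv2.INTER_CUBIC)
cv2.imwrite('pics/w11.png',np.hstack([r(im2,280,230,70,70,8)]));cv2.imwrite('pics/w11b.png',np.vstack([np.hstack([im2,im3])[:,:,::-1][::2,::2],np.zeros((4,640,3),np.uint8),im[:,:,::-1][::1,::1][:300]]))
m=env.camera_model('side')
def pr(P):
    q=m['camera_from_world']@np.array([*P,1]);u=m['camera_matrix']@q[:3];return u[:2]/u[2]
top=tri([ray('side',(315,262))]*1) if 0 else None
for z in (.19,.192,.194,.197): print(z,pr((.506,-.2228,z)))
"
```

```text
21.42 [ 0.5069 -0.2243  0.3236] F [ 0.3057 -0.1369  0.1987] T [ 0.0023 -0.0154  0.0003] 0.08536194510951325 need cm y,z [-0.24  0.07] [ 0.0019 -0.0013 -1.    ] yaw -67.12798261612609 j6 2.180999302246165
0.19 [314.8001 258.8895]
0.192 [314.7787 257.9989]
0.194 [314.7572 257.105 ]
0.197 [314.7248 255.7581]
```

View pics/w11.png

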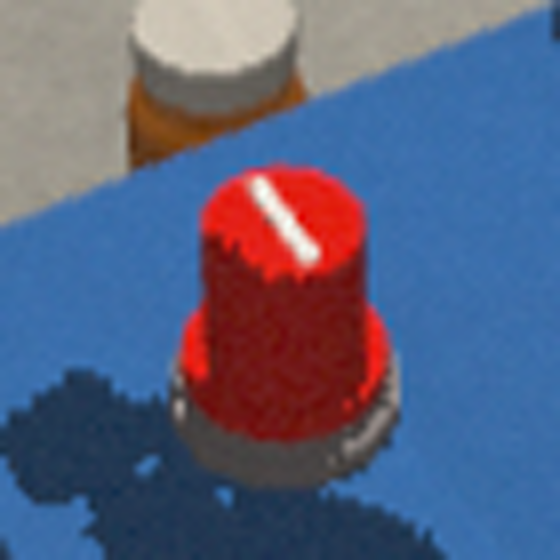

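View pics/w11b.png

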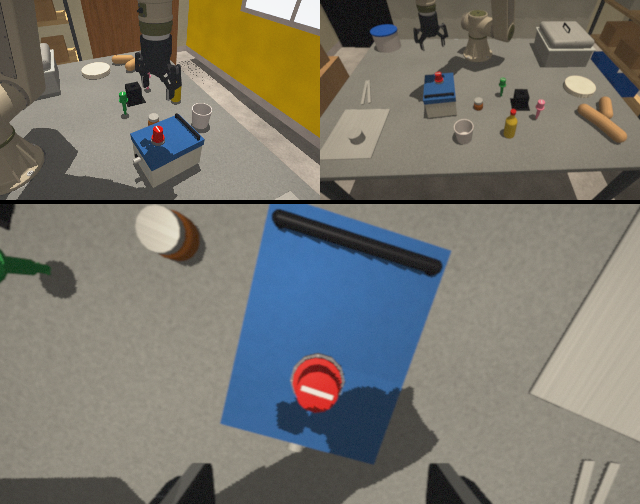

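```bash
python3 -c "
from h import *
m=env.camera_model('side')
def pr(P):
    q=m['camera_from_world']@np.array([*P,1]);u=m['camera_matrix']@q[:3];return u[:2]/u[2]
print(pr((.506,-.2228,.15)))
for v in((300,386),(335,396)): print(atz('wrist',v,.192))
print(atz('wrist',(317,393-204),.192)); p(); env.hand_in()
"
```

```text
[315.2125 276.048 ]
[ 0.3242 -0.2808  0.192 ]
[ 0.3264 -0.3153  0.192 ]
[ 0.5048 -0.2221  0.192 ]
21.57 [ 0.506  -0.2237  0.3212] F [-0.0343 -0.4462 -0.1913] T [ 0.0438 -0.0548 -0.0137] 0.08558675265913167 need cm y,z [-0.03 -0.08] [-0.0021  0.0012 -1.    ] yaw -67.12838995305667 j6 2.1810383400623907
the job is handed in; nothing more can be done
```

The red-knobbed screw is home in the well and released. I handed the job in at about 21.6 s of the 64 s allowed; the hand-in reports no verdict.

**What I did:** I lifted the screw from the black rest and lowered it gently into the well. It touched the thread about 9 mm above the rim, with roughly 6 N of force. I turned it back anticlockwise about 97–101°, until the lugs dropped into a gap. I then pressed it onto the spring with about 5 to 6 N and screwed it clockwise about 135°. I stopped when the torque rose from about 0.03 to 0.2 N m at constant height. The grip did not slip.

**Last checks:**
- **Seating:** After release the knob stayed down. Its top is at about z 0.192, which puts the seat on the rim to within about 1 mm, the limit of what the images show. The knob top is about 1.5 mm from the measured well axis.
- **Robot:** The gripper is open, clear by more than 10 cm, and reads no contact force.
- **Bystanders:** The bottle, jar and bucket look unmoved in the pictures. I did not measure their positions again.

**Less certain:** While tightening, side forces of up to about 5 N built up at the wrist, with bending moments of about 1.2 N m. They vanished on release. I could not measure the contact force between screw and warmer directly, so I stopped early to stay well short of too tight.

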